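# Close the detergent canister with its double lid, seal it, and take off the outer cover

## Task

Pick up the nested pair of lids together by the inner lid's knob and lower them onto the open canister, letting go only once the inner lid is fully seated in its mouth. Press the spring plunger on top of the knob down to its stop to seal it, then take hold of the outer cover by its raised neck and lift it alone, level and straight up until it is wholly above the plunger, leaving the inner lid undisturbed in the canister; the job finishes with you still holding the cover up there, ready to be wiped. Do not disturb the pot, measuring mug or dumbbell.

Things in the scene. Friction and masses are not known exactly. Their poses are not given: they have to be found in the camera images.
- canister: (All sizes here in mm.) Open round steel canister, fixed to the counter, upright: outside diameter 106, mouth (inside) diameter 94, 100 high; it is half full, its inside being 50 deep. Origin at the centre of its underside, on the counter; z up.
- canister_mouth (a point): Centre of the canister's mouth, level with its rim, 100 above the counter. The inner lid is seated when the underside of its flange lies on this rim.
- inner_lid: Loose round inner lid, about 180 g, standing on its plug, cover on top. Origin at the centre of the plug's underside. Above the origin: black rubber plug, diameter 87 (lower edge chamfered to 82), 0-12; aluminium flange, diameter 104, 12-21; black knob, diameter 26, 21-65, then the plunger. Seated, its origin is 88 above the counter; the plug has 3.5 play all round.
- inner_knob (a point): On the inner lid's axis, in the middle of the free part of the knob: 53 above the lid's origin, 12 below the knob's top, 12 above the top of the cover's neck. Pinch the knob here (26 wide) to carry both lids: the cover rests on the inner lid and comes along.
- outer_lid: Loose round brown wooden cover, about 110 g, lying on the inner lid's flange: ring plate, diameter 116, 4 thick; skirt 7 deep around the flange (3 play); on top a round neck, outside 56, inside 44 (a hole right through, where the knob stands), 16 high. Origin at the centre of the skirt's lower edge, 14 above the inner lid's origin when nested; plate 7-11, neck 11-27 above it.
- outer_neck (a point): Centre of the cover's neck, half-way up, 19 above the cover's origin: 8 above the plate and 8 below the neck's top. Grip the neck here across its outside (56 wide), the knob and plunger standing between the fingers: the plunger's top is 47 above this point at rest while the lids are nested.
- plunger (a joint): Spring plunger in the top of the inner lid's knob: a steel mushroom head, diameter 24, 7 thick. 0 at rest (up), 0.007 at its stop (down); it springs back when let go. It starts to move at about 2 N and takes about 5.5 N to reach the stop.
- plunger_top (a point): Centre of the top face of the plunger head; at rest 80 above the inner lid's origin (15 above the top of the knob), 73 at its stop.
- pot: Bystander: small lidded blue ceramic pot, diameter 96, 96 high. Origin at the centre of its underside. Leave it alone.
- measure: Bystander: white measuring mug, diameter 68, 60 high, with a handle. Origin at the centre of its underside. Leave it alone.
- dumbbell: Bystander: small grey dumbbell lying on the counter, 170 long, heads 56 across. Leave it alone.
Mind the look-alikes: they are no part of the job. Leave any green look-alike of the inner_lid alone. Of the things shaped like the outer_lid, the brown one is meant.

How it is judged:
By the outcome, as a careful person would: the job done as asked, in the order asked, and still so for the second after the job is handed in, while the arm keeps its last pose, push and grip.
It also fails if it takes over 58 s, if anything falls off the work surface, if the arm or the gripper's body presses on something with over 40 N, if the wrist force passes 120 N, or if a joint passes its speed limit or range.

## Robot

A 6-joint arm with a two-finger parallel gripper is mounted at the origin on the work surface. World frame = base frame: x ahead of the robot, y to its left, z up, the work surface at z = 0. Lengths are in m, angles in rad, forces in N, time in s.
With the tool pointing down it reaches from about 0.3 to 0.775 m from the base axis. Payload 14.6 kg.
Tool frame: the origin (TCP) lies on the centre line of the jaws, within the pads' length; the fingertips stand 25 mm ahead of it and the grasp point (between the pads) lies 6 mm ahead of it (ctrl.tip_reach is the distance from the TCP to the fingertips, in m); z points along the fingers, y is the line along which they close (so a half turn about z gives the same grasp; the last joint's range is limited). The gripper opens to 94 mm and grips with 3 to 60 N. Pads are 16 mm wide; open, the fingers measure 119 mm over their backs; the gripper's body (75 mm by 177 mm) begins 78 mm behind the grasp point.
Start: joints at [1.16, 0.3, 1.521, -0, 1.321, -0.067], TCP at [0.185, 0.518, 0.19] pointing down, gripper open.
Joint ranges: [-3.03, 3.03], [-0.79, 2.21], [0.23, 2.52], [-1.04, 4.18], [0, 3.07], [-2.55, 2.55]. Speed limits (rad/s): [2.22, 2.22, 2.57, 3.14, 3.14, 3.14].

## Interface

Orientations are given as [roll, pitch, yaw] about the fixed x, y, z axes, in that order (R = Rz(yaw) Ry(pitch) Rx(roll)).
In Python, from station import ctrl gives the robot as it stands. The module is installed in compiled form; this text tells all that it offers.
- The arm moves only by the tool apply_moves, never from a script. Its argument "deltas" is a list of rows, each a list of 7 numbers: the closure in counts, from 0 (fully open) to 255 (shut), then the shift along the world's x, y, z in cm, then the turn, a rotation vector about the world's x, y, z in rad. In form: [[jaw, tx, ty, tz, ax, ay, az], ...]. A call has 1 to 10 rows; each row shifts and turns the commanded pose from where the row before left it; what a row does not reach is not made up. A row lasts 1/10 s, in which the tool goes at most 50 mm and 8.59 degrees, less where a joint would pass 70% of its speed; a pose out of reach is approached as far as the arm can. A call with a gripper value outside its range is refused whole. The fingers move at their own pace and stop on an object; "grip_force" is the grip in N (left out, the last holds). Time passes only in rows, so rows that do not move let the fingers close. It gives the time, the measured TCP pose, the force, the opening and the grip force at its end, in the units of the state.
- ctrl.get_obs(): the state, without advancing time (a new reading comes with each control period).
- ctrl.camera(name): name is "side" or "top"; returns a dict with "img" (384x512x3 uint8, red, green, blue), "K" (3x3 intrinsics, pixels), "pose" (4x4, takes a point from camera to world coordinates). Camera axes: x right, y up, looking along -z (the intrinsics and any distortion apply to the point x, -y, -z); pixel columns grow to the right and rows downward; lengths in m; the calibration is good to about 2 mm. A picture is of the moment at which its call begins. There is no depth.
- ctrl.hand_in(): hands the job in; it is judged then, once.
The state is a dict: "time_s": time; "qpos": joint angles; "joint_vel": joint speeds; "tau": joint torques, N m; "ee_pos": TCP position; "eef_rot": TCP orientation; "force": force on the tool from outside, world axes, zero at the start; "moment": the same for the moment, N m; "grip_width": finger opening in m; "grip_force": force on a finger pad.
Only numpy, scipy, OpenCV 4.12 (cv2) and the standard library are available. Lean on these libraries where they do the work, as an engineer would, in place of code of your own. Each camera call takes 0.05 s, during which the arm holds its last target. There are 200 camera calls.

## Working session

There is one attempt and no reset: what is moved stays moved. The work goes in short steps, Python scripts to look and compute and a tool call to move; the robot and the scene stay as the last step left them, time stands still between calls to the robot, and variables do not carry over. Pictures are saved under pics/ and viewed, at most 10 in all, crops included, and the job is handed in when it is done.

Besides the shell and the picture viewer there is one more tool, called after "Request:" as name([rows], argument=value, ...), one row to a line, values as JSON. apply_moves: Moves the arm, as the interface text tells. Its arguments: {"type":"object","properties":{"deltas":{"type":"array"},"grip_force":{"type":"number"}},"required":["deltas"]}

```bash
mkdir -p pics
cat > h.py <<'E'
import numpy as np, cv2
from station import ctrl
def snap(name,tag):
    c=ctrl.camera(name); cv2.imwrite(f'pics/{tag}.png',c['img'][:,:,::-1]); np.savez(f'{tag}.npz',**{k:c[k] for k in('img','K','pose')}); 
    return c
def ray(c,u,v):
    K=c['K'];d=np.array([(u-K[0,2])/K[0,0],-(v-K[1,2])/K[1,1],-1.]);P=c['pose']
    return P[:3,3],P[:3,:3]@d
def plane(c,u,v,z):
    o,d=ray(c,u,v);return o+d*(z-o[2])/d[2]
def proj(c,p):
    P=c['pose'];q=P[:3,:3].T@(np.array(p)-P[:3,3]);K=c['K']
    return K[0,2]-K[0,0]*q[0]/q[2],K[1,2]+K[1,1]*q[1]/q[2]
E
python3 - <<'E'
from h import *
a=snap('top','t0');b=snap('side','s0')
for c in(a,b):print(c['K'],c['pose'].round(3), [k for k in c])
o=ctrl.get_obs();print({k:np.round(v,3) for k,v in o.items()},ctrl.tip_reach)
E
```

```text
[[365.17168263   0.         259.05205066]
 [  0.         365.17168263 195.61286124]
 [  0.           0.           1.        ]] [[-0.166  0.963 -0.213  0.394]
 [-0.986 -0.163  0.032 -0.04 ]
 [-0.004  0.215  0.977  0.953]
 [ 0.     0.     0.     1.   ]] ['img', 'K', 'pose']
[[398.51564928   0.         251.46469781]
 [  0.         398.51564928 198.14107028]
 [  0.           0.           1.        ]] [[ 0.971  0.138 -0.193  0.39 ]
 [-0.237  0.514 -0.825 -0.89 ]
 [-0.015  0.847  0.532  0.619]
 [ 0.     0.     0.     1.   ]] ['img', 'K', 'pose']
{'time_s': np.float64(0.1), 'qpos': array([ 1.16 ,  0.3  ,  1.522, -0.   ,  1.321, -0.067]), 'joint_vel': array([ 0.001, -0.   , -0.003, -0.   , -0.   , -0.002]), 'tau': array([ 1.0000e-03, -5.3264e+01, -3.5328e+01,  7.1000e-02,  2.3000e-02,
        0.0000e+00]), 'ee_pos': array([0.185, 0.518, 0.19 ]), 'eef_rot': array([-3.141, -0.   ,  2.798]), 'force': array([ 0.096, -0.682, -0.438]), 'moment': array([-0.006,  0.043,  0.042]), 'grip_force': np.float64(0.0), 'grip_width': np.float64(0.095)} 0.025
```

View pics/t0.png

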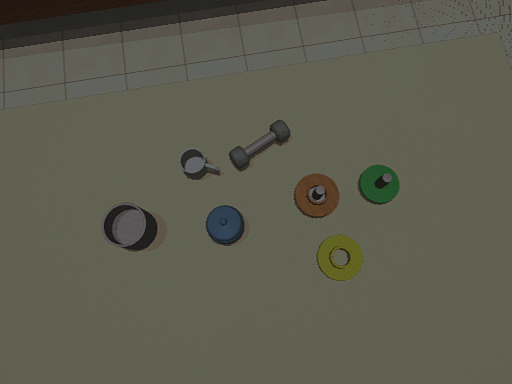

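View pics/s0.png

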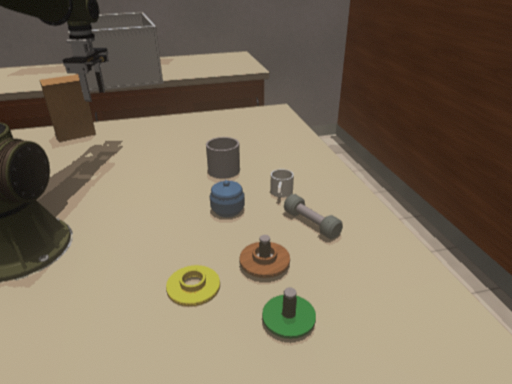

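Candidates for the pair, top-view pixels: the brown cover with black knob at (317,195), the green inner-lid look-alike at (380,184) and the yellow cover at (340,258). I choose brown. The canister is at (130,226), the mug at (195,165), the dumbbell at (260,145) and the pot at (225,225). Next I check a close crop and measure.

```bash
cat > m.py <<'E'
from h import *
def L(t):return dict(np.load(t+'.npz'))
def big(m):
    cs,_=cv2.findContours(m.astype(np.uint8),0,cv2.CHAIN_APPROX_NONE);return max(cs,key=cv2.contourArea)
def ell(c,m,z):
    # contour -> world plane z -> circle fit on convex hull
    k=big(m);k=cv2.convexHull(k)[:,0]
    p=np.array([plane(c,u,v,z)[:2] for u,v in k])
    (x,y),(w,h),a=cv2.fitEllipse((p*1e4).astype(np.float32)); return (np.array([x,y])/1e4).round(4),(np.array([w,h])/10).round(1)
E
python3 - <<'E'
from m import *
for t in('t0','s0'):
    c=L(t);hsv=cv2.cvtColor(c['img'],cv2.COLOR_RGB2HSV);H,S,V=cv2.split(hsv)
    br=(H<13)&(S>110)&(V>60)
    r=(slice(150,240),slice(280,350)) if t=='t0' else (slice(225,290),slice(225,300))
    m=np.zeros(br.shape,bool);m[r]=br[r]
    print(t,'brown z.025',ell(c,m,.024),cv2.boundingRect(big(m)))
    yy=((H>22)&(H<35)&(S>190)); print('yellow',ell(c,yy,.009))
a=L('t0')['img'][165:225,280:410];b=L('s0')['img'][225:345,220:340]
a=cv2.resize(a,None,fx=4,fy=4,interpolation=2);b=cv2.resize(b,None,fx=2,fy=2,interpolation=2)
c=cv2.resize(L('t0')['img'][190:260,90:180],None,fx=3,fy=3,interpolation=2)
im=np.zeros((490,800,3),np.uint8);im[:240,:520]=a;im[250:490,:240]=b;im[250:460,270:540]=c
im=np.clip(im.astype(float)*1.5,0,255).astype(np.uint8)
cv2.imwrite('pics/crop0.png',im[:,:,::-1])
E
```

```text
Traceback (most recent call last):
  File "m.py", line 9, in ell
    (x,y),(w,h),a=cv2.fitEllipse((p*1e4).astype(np.float32)); return (np.array([x,y])/1e4).round(4),(np.array([w,h])/10).round(1)
                  ~~~~~~~~~~~~~~^^^^^^^^^^^^^^^^^^^^^^^^^^^^
cv2.error: OpenCV(4.12.0) /io/opencv/modules/imgproc/src/shapedescr.cpp:361: error: (-201:Incorrect size of input array) There should be at least 5 points to fit the ellipse in function 'fitEllipseNoDirect'
```

Run:
```python
from m import *
for t,pt in(('t0',[(303,195),(332,205),(110,225),(120,213),(150,232)]),('s0',[(248,262),(283,262),(212,150),(225,142)])):
    c=L(t);hsv=cv2.cvtColor(c['img'],cv2.COLOR_RGB2HSV)
    print([hsv[v,u].tolist() for u,v in pt])
a=L('t0')['img'][165:225,280:410];b=L('s0')['img'][225:345,220:340]
a=cv2.resize(a,None,fx=4,fy=4,interpolation=2);b=cv2.resize(b,None,fx=2,fy=2,interpolation=2)
c=cv2.resize(L('t0')['img'][190:260,90:180],None,fx=3,fy=3,interpolation=2)
im=np.zeros((490,800,3),np.uint8);im[:240,:520]=a;im[250:490,:240]=b;im[250:460,270:540]=c
im=np.clip(im.astype(float)*1.5,0,255).astype(np.uint8)
cv2.imwrite('pics/crop0.png',im[:,:,::-1])
```

```text
[[13, 146, 94], [14, 148, 93], [23, 33, 31], [0, 21, 60], [0, 8, 32]]
[[13, 139, 145], [13, 141, 156], [13, 34, 89], [13, 39, 78]]
```

View pics/crop0.png

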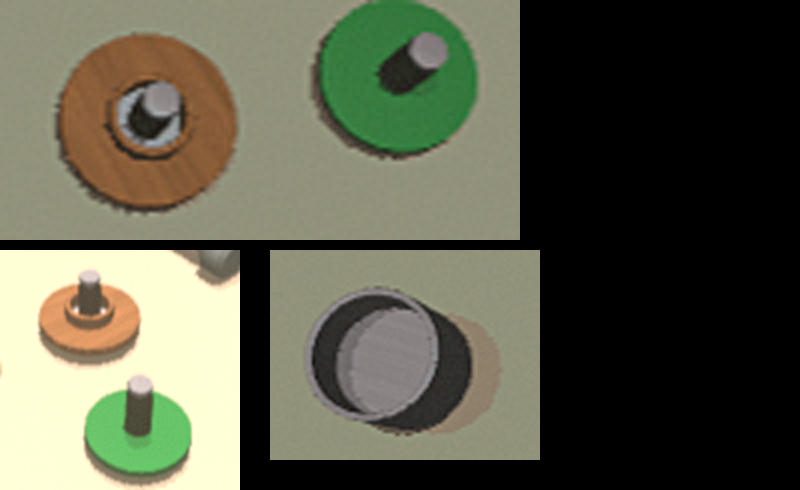

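The crop confirms the brown pair: black knob, grey plunger, brown cover. The other one is an all-green lid. The canister rim shows clearly as a grey ring in the top view. Now I measure.

Run:
```python
from m import *
for t in('t0','s0'):
    c=L(t);hsv=cv2.cvtColor(c['img'],cv2.COLOR_RGB2HSV);H,S,V=cv2.split(hsv)
    br=(H<17)&(S>110)&(V>50)
    r=(slice(165,225),slice(290,345)) if t=='t0' else (slice(238,290),slice(230,300))
    m=np.zeros(br.shape,bool);m[r]=br[r]
    print(t,'brown',ell(c,m,.025),cv2.boundingRect(big(m)))
    # plunger: low-sat bright
    r=(slice(182,200),slice(312,328)) if t=='t0' else (slice(232,243),slice(257,274))
    g=np.zeros(br.shape,bool);g[r]=((S<60)&(V>(75 if t=='t0' else 90)))[r]
    k=big(g);print('plunger',cv2.boundingRect(k),ell(c,g,.080))
    if t=='t0':
        for vt in(45,52):
            g=np.zeros(br.shape,bool);r=(slice(198,250),slice(98,152));g[r]=((S<45)&(V>vt)&(H<200))[r]
            print('rim',ell(c,g,.1),cv2.boundingRect(big(g)))
        print(hsv[205:245:4,140].tolist(), hsv[190,100].tolist())
    else: 
        print(hsv[136:160:2,223].tolist(),hsv[155,200:250:3].tolist())
for t,p in(('t0',(225,223)),('s0',(228,190)),): print('pot',plane(L(t),*p,.09))
for t,p in(('t0',(195,160)),('t0',(260,145))): print('mug,dumb',plane(L(t),*p,.04))
```

```text
t0 brown (array([ 0.5736, -0.2182]), array([113.7, 114.9])) (295, 174, 44, 43)
plunger (312, 185, 13, 15) (array([ 0.5681, -0.2155]), array([33. , 38.4]))
rim (array([0.5862, 0.2643]), array([140.4, 178.8])) (98, 198, 54, 52)
rim (array([0.5862, 0.2643]), array([140.4, 178.8])) (98, 198, 54, 52)
[[32, 44, 99], [168, 17, 75], [0, 14, 90], [174, 13, 95], [174, 14, 92], [0, 14, 92], [6, 14, 93], [0, 12, 87], [120, 3, 90], [170, 23, 33]] [32, 42, 98]
s0 brown (array([ 0.574 , -0.2232]), array([112.6, 119.1])) (240, 243, 50, 34)
plunger (257, 232, 17, 10) (array([ 0.5793, -0.2132]), array([41.1, 45.7]))
[[18, 53, 172], [14, 37, 89], [15, 40, 77], [15, 45, 79], [15, 39, 79], [13, 38, 80], [14, 34, 83], [10, 28, 111], [14, 44, 76], [14, 37, 75], [16, 43, 78], [16, 36, 77]] [[19, 58, 184], [19, 58, 185], [20, 56, 149], [11, 38, 73], [15, 39, 78], [15, 40, 77], [13, 39, 78], [14, 36, 78], [15, 39, 78], [12, 43, 77], [14, 36, 77], [20, 41, 74], [14, 38, 73], [20, 55, 116], [20, 58, 184], [20, 60, 183], [20, 59, 185]]
pot [0.52941171 0.02243814 0.09      ]
pot [ 0.53318297 -0.01556705  0.09      ]
mug,dumb [0.7146991  0.07914746 0.04      ]
mug,dumb [ 0.72705337 -0.09545959  0.04      ]
```

Run:
```python
from m import *
from scipy.optimize import least_squares as ls
def fit(p,r,x0): 
    s=ls(lambda q:np.hypot(*(p-q).T)-r,x0,loss='soft_l1',f_scale=.001);return s.x.round(4),(np.abs(s.fun)*1e3).round(1).max()
c=L('t0');H,S,V=cv2.split(cv2.cvtColor(c['img'],cv2.COLOR_RGB2HSV))
print('plunger',plane(c,320,189.8,.08),plane(L('s0'),265,237.5,.08))
u=((V<85)|(S<28)).astype(np.uint8);m=np.zeros_like(u);m[195:255,95:175]=u[195:255,95:175]
m=cv2.morphologyEx(m,cv2.MORPH_OPEN,np.ones((3,3)))
k=big(m)[:,0];print('box',cv2.boundingRect(k))
p=np.array([plane(c,a,b,.1)[:2] for a,b in k])
sel=(k[:,0]-124)+(k[:,1]-224)<0
print('rim outer',fit(p[sel],.053,[.57,.27]))
g=fit(p[sel],.053,[.57,.27])[0];print('proj',proj(c,[*g,.1]),proj(L('s0'),[*g,.1]))
c=L('s0');H,S,V=cv2.split(cv2.cvtColor(c['img'],cv2.COLOR_RGB2HSV))
u=((V<120)&(S<52)).astype(np.uint8);m=np.zeros_like(u);m[132:185,198:248]=u[132:185,198:248]
k=big(cv2.morphologyEx(m,cv2.MORPH_OPEN,np.ones((3,3))))[:,0];print('box',cv2.boundingRect(k))
p=np.array([plane(c,a,b,.1)[:2] for a,b in k]);sel=k[:,1]<148
print('side rim',fit(p[sel],.053,[.57,.27]))
```

```text
plunger [ 0.57326397 -0.21879065  0.08      ] [ 0.57624606 -0.21990398  0.08      ]
box (102, 202, 56, 50)
rim outer (array([0.5641, 0.2562]), np.float64(1.5))
proj (np.float64(124.17525967742958), np.float64(224.4261439892647)) (np.float64(221.24734044861037), np.float64(143.07484566482734))
box (207, 138, 32, 40)
side rim (array([0.5638, 0.243 ]), np.float64(12.6))
```

Request:
apply_moves([
  [0, 1, -1.9, 0, 0, 0, 0],
  [0, 1.95, -3.7, 0, 0, 0, 0],
  [0, 1.95, -3.7, 0, 0, 0, 0],
  [0, 1.95, -3.7, 0, 0, 0, 0],
  [0, 1.95, -3.7, 0, 0, 0, 0],
  [0, 1.95, -3.7, 0, 0, 0, 0],
  [0, 1.95, -3.7, 0, 0, 0, 0],
  [0, 1.95, -3.7, 0, 0, 0, 0],
  [0, 1.95, -3.7, 0, 0, 0, 0],
  [0, 1.95, -3.7, 0, 0, 0, 0],
], grip_force=25)

```text
time_s: 1.1
ee_pos: [0.3713, 0.1642, 0.1904]
eef_rot: [3.142, 0.0, 2.798]
force: [1.2, -0.5, -0.1]
grip_width: 0.0941
grip_force: 0.0
```

Request:
apply_moves([
  [0, 1.95, -3.7, 0, 0, 0, 0],
  [0, 1.95, -3.7, 0, 0, 0, 0],
  [0, 1.95, -3.7, 0, 0, 0, 0],
  [0, 1.95, -3.7, 0, 0, 0, 0],
  [0, 1.95, -3.7, 0, 0, 0, 0],
  [0, 1.95, -3.7, 0, 0, 0, 0],
  [0, 1.95, -3.7, 0, 0, 0, 0],
  [0, 1, -2, 0, 0, 0, 0],
  [0, 0.5, -1, 0, 0, 0, 0],
  [0, 0, 0, 0, 0, 0, 0],
])

```text
time_s: 2.1
ee_pos: [0.5224, -0.1237, 0.1899]
eef_rot: [-3.142, -0.001, 2.797]
force: [-0.6, 1.1, 0.7]
grip_width: 0.094
grip_force: 0.0
```

Request:
apply_moves([
  [0, 1.3, -2.4, 0, 0, 0, 0],
  [0, 1.6, -3, 0, 0, 0, 0],
  [0, 1.3, -2.4, 0, 0, 0, 0],
  [0, 0.8, -1.4, 0, 0, 0, 0],
  [0, 0.2, -0.4, -1, 0, 0, 0],
  [0, 0, 0, -2, 0, 0, 0],
  [0, 0, 0, -2, 0, 0, 0],
  [0, 0, 0, -1.2, 0, 0, 0],
  [0, 0, 0, 0, 0, 0, 0],
])

```text
time_s: 3.0
ee_pos: [0.5735, -0.2178, 0.1267]
eef_rot: [3.141, -0.003, 2.799]
force: [0.3, -0.1, 0.0]
grip_width: 0.094
grip_force: 0.0
```

Run:
```python
from m import *
o=ctrl.get_obs();p=o['ee_pos'];print(p.round(4))
a=snap('top','t1');b=snap('side','s1')
tip=p-[0,0,.025]
ims=[]
for c,z in((a,.08),(b,.08)):
    u,v=map(int,proj(c,[.574,-.2193,.05]));im=cv2.resize(c['img'][v-50:v+50,u-65:u+65],None,fx=3,fy=3,interpolation=2);ims.append(im)
    print(u-65,v-50,'tip proj',np.round(proj(c,tip),1),'plunger pred',np.round(proj(c,[*p[:2],.08]),1))
im=np.clip(np.hstack(ims).astype(float)*1.5,0,255).astype(np.uint8);cv2.imwrite('pics/c1.png',im[:,:,::-1])
```

```text
[ 0.5735 -0.2178  0.1267]
253 142 tip proj [321.  187.7] plunger pred [319.6 189.8]
198 198 tip proj [263.6 229.2] plunger pred [263.6 237.1]
```

View pics/c1.png

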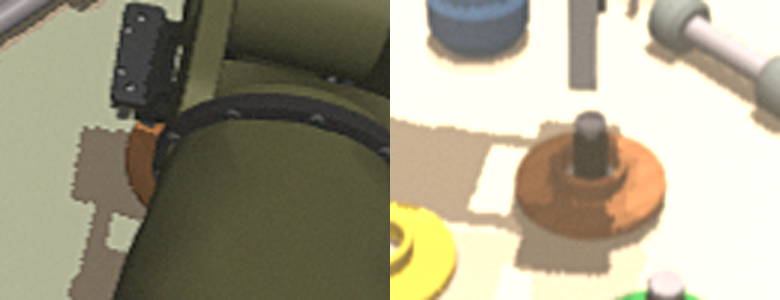

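Run:
```python
from m import *
b=L('s1');y=np.array([.335,.942,0]);x=np.array([.942,-.335,0])
p=np.array([.5735,-.2178,.1017])
for n,d in(('y',y),('x',x)):
    for s in(-.053,.053): print(n,s,np.round(proj(b,p+s*d),1))
cv2.imwrite('pics/s1b.png',cv2.resize(b['img'][100:260,170:370],None,fx=3,fy=3,interpolation=2)[:,:,::-1])
```

```text
y -0.053 [261.6 244.5]
y 0.053 [265.3 215.3]
x -0.053 [239.3 228. ]
x 0.053 [288.  230.4]
```

View pics/s1b.png

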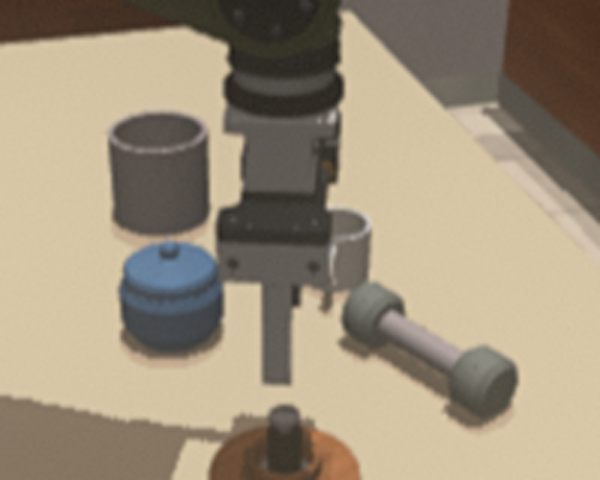

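Run:
```python
from m import *
a=L('t1');b=L('s1');y=np.array([.335,.942,0]);x=np.array([.942,-.335,0])
p=np.array([.5735,-.2178,.1207])
for z in(.078,.11):
  for s in(-1,1): print('top body end',z,[np.round(proj(a,p+[0,0,z]+s*.0885*y+t*.0375*x)).tolist() for t in(-1,1)],'side',[np.round(proj(b,p+[0,0,z]+s*.0885*y+t*.0375*x)).tolist() for t in(-1,1)])
cv2.imwrite('pics/t1b.png',cv2.resize(a['img'][100:260,230:430],None,fx=3,fy=3,interpolation=2)[:,:,::-1])
```

```text
top body end 0.078 [[368.0, 201.0], [372.0, 167.0]] side [[240.0, 215.0], [280.0, 216.0]]
top body end 0.078 [[285.0, 187.0], [290.0, 154.0]] side [[250.0, 170.0], [284.0, 171.0]]
top body end 0.11 [[372.0, 198.0], [376.0, 163.0]] side [[239.0, 200.0], [281.0, 202.0]]
top body end 0.11 [[286.0, 183.0], [291.0, 149.0]] side [[250.0, 157.0], [284.0, 158.0]]
```

View pics/t1b.png

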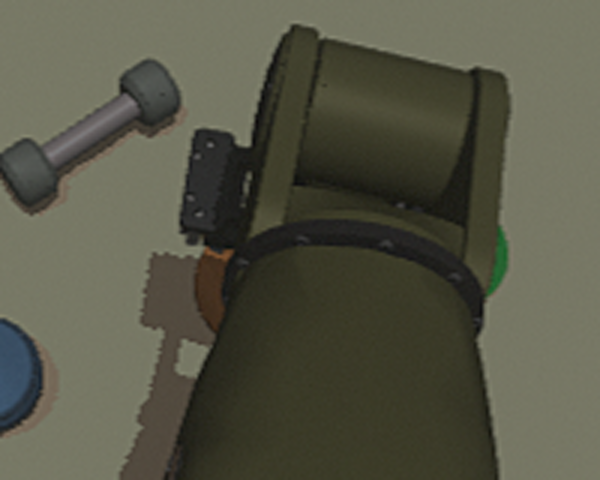

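Run:
```python
from m import *
o=ctrl.get_obs();print(o['time_s'],o['ee_pos'].round(4),o['qpos'].round(3))
b=L('s0');y=np.array([.337,.942,0])
for s in(-.053,.053): print(np.round(proj(b,np.array([.185,.518,.165])+s*y),1))
cv2.imwrite('pics/s0c.png',cv2.resize(b['img'][0:150,30:180],None,fx=4,fy=4,interpolation=2)[:,:,::-1])
```

```text
3.1 [ 0.5745 -0.2187  0.1291] [-0.423  0.495  1.396  0.     1.25  -1.651]
[ 90.7 112.8]
[104.  102.3]
```

View pics/s0c.png

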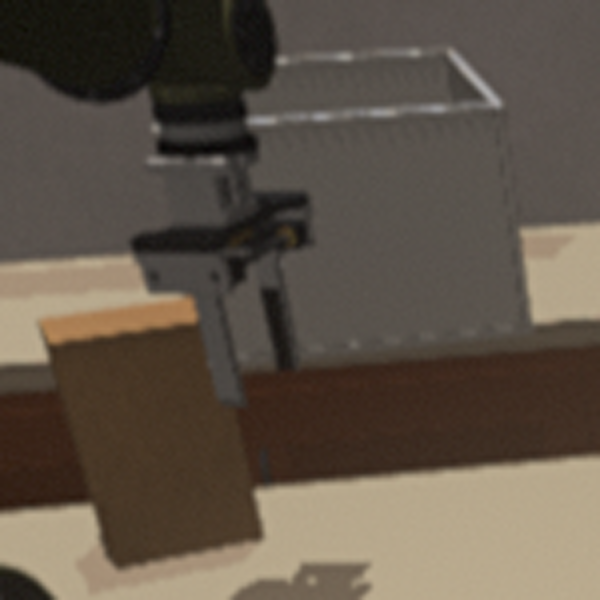

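The finger tips appear about 42 mm higher in both views than the stated tip position (near tip at (262,228), predicted row 244). I descend to a height that is safe either way, with the open fingers straddling the neck, and check.

Request:
apply_moves([
  [0, 0, 0, -1, 0, 0, 0],
  [0, 0, 0, -1.5, 0, 0, 0],
  [0, 0, 0, -1.5, 0, 0, 0],
  [0, 0, 0, -1.5, 0, 0, 0],
  [0, 0, 0, -1, 0, 0, 0],
  [0, 0, 0, -0.5, 0, 0, 0],
  [0, 0, 0, 0, 0, 0, 0],
  [0, 0, 0, 0, 0, 0, 0],
])

```text
time_s: 3.9
ee_pos: [0.5746, -0.2193, 0.0589]
eef_rot: [-3.142, 0.001, 2.798]
force: [-0.3, -0.7, -0.1]
grip_width: 0.0938
grip_force: 0.0
```

Run:
```python
from m import *
o=ctrl.get_obs();p=o['ee_pos'];print(p.round(4),o['force'].round(2))
b=snap('side','s2')
y=np.array([.335,.942,0])
for s in(-.053,0,.053):
  for dz in(-.025,.017): print(s,dz,np.round(proj(b,p+s*y+[0,0,dz]),1))
cv2.imwrite('pics/s2c.png',cv2.resize(b['img'][150:290,200:330],None,fx=4,fy=4,interpolation=2)[:,:,::-1])
```

```text
[ 0.5746 -0.2193  0.0589] [-0.26 -0.69 -0.06]
-0.053 -0.025 [262.3 269.7]
-0.053 0.017 [262.3 254.6]
0 -0.025 [264.2 253.7]
0 0.017 [264.2 239. ]
0.053 -0.025 [265.9 239.2]
0.053 0.017 [265.9 224.8]
```

View pics/s2c.png

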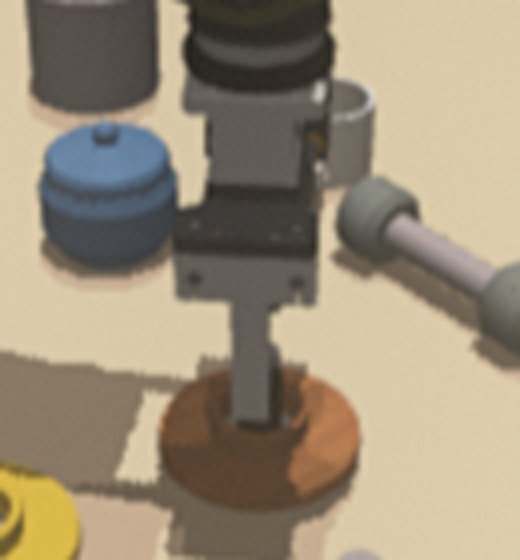

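Request:
apply_moves([
  [0, 0, 0, -0.4, 0, 0, 0],
  [0, 0, 0, -0.4, 0, 0, 0],
  [0, 0, 0, -0.2, 0, 0, 0],
  [0, 0, 0, -0.1, 0, 0, 0],
  [0, 0, 0, 0, 0, 0, 0],
])

```text
time_s: 4.45
ee_pos: [0.5743, -0.2192, 0.0473]
eef_rot: [3.142, -0.0, 2.798]
force: [0.0, 0.5, 0.2]
grip_width: 0.0941
grip_force: 0.0
```

Request:
apply_moves([
  [0, 0, 0, -0.2, 0, 0, 0],
  [0, 0, 0, -0.2, 0, 0, 0],
  [0, 0, 0, 0, 0, 0, 0],
])

```text
time_s: 4.75
ee_pos: [0.5742, -0.2191, 0.0431]
eef_rot: [3.142, -0.0, 2.798]
force: [-0.2, -0.1, -0.1]
grip_width: 0.0939
grip_force: 0.0
```

Request:
apply_moves([
  [0, 0, 0, -0.4, 0, 0, 0],
  [0, 0, 0, -0.4, 0, 0, 0],
  [0, 0, 0, -0.4, 0, 0, 0],
  [0, 0, 0, 0, 0, 0, 0],
])

```text
time_s: 5.15
ee_pos: [0.574, -0.219, 0.0306]
eef_rot: [3.142, -0.001, 2.798]
force: [-0.6, 0.7, 0.1]
grip_width: 0.0937
grip_force: 0.0
```

Run:
```python
from m import *
o=ctrl.get_obs();p=o['ee_pos'];print(p.round(4),o['force'].round(2))
b=snap('side','s3')
g=cv2.cvtColor(b['img'],cv2.COLOR_RGB2HSV)
print('col263',[(v,g[v,263].tolist()) for v in range(250,270)])
y=np.array([.335,.942,0])
for z in(.04,.045,.05,.055): print(z,np.round(proj(b,[*(p-.0595*y)[:2],z]),1),np.round(proj(b,[*(p-.053*y)[:2],z]),1))
```

```text
[ 0.574  -0.219   0.0306] [-0.6   0.73  0.1 ]
col263 [(250, [17, 36, 100]), (251, [18, 31, 98]), (252, [17, 35, 102]), (253, [16, 33, 100]), (254, [16, 37, 103]), (255, [18, 33, 100]), (256, [18, 33, 101]), (257, [14, 33, 100]), (258, [16, 33, 102]), (259, [18, 30, 101]), (260, [21, 33, 100]), (261, [14, 33, 101]), (262, [18, 33, 100]), (263, [17, 35, 101]), (264, [16, 39, 98]), (265, [14, 67, 91]), (266, [14, 108, 90]), (267, [14, 116, 90]), (268, [14, 116, 90]), (269, [14, 118, 91])]
0.04 [261.8 269.5] [262.  267.5]
0.045 [261.8 267.8] [262.  265.7]
0.05 [261.8 266. ] [262.  263.9]
0.055 [261.7 264.2] [262.  262.1]
```

Request:
apply_moves([
  [0, 0, 0, -0.3, 0, 0, 0],
  [120, 0, 0, 0, 0, 0, 0],
  [160, 0, 0, 0, 0, 0, 0],
  [175, 0, 0, 0, 0, 0, 0],
  [190, 0, 0, 0, 0, 0, 0],
  [230, 0, 0, 0, 0, 0, 0],
  [255, 0, 0, 0, 0, 0, 0],
  [255, 0, 0, 0, 0, 0, 0],
], grip_force=25)

```text
time_s: 6.0
ee_pos: [0.5744, -0.2192, 0.0285]
eef_rot: [-3.142, 0.0, 2.798]
force: [-0.3, -0.0, 0.2]
grip_width: 0.0416
grip_force: 0.0
```

Request:
apply_moves([
  [255, 0, 0, 0, 0, 0, 0],
  [255, 0, 0, 0, 0, 0, 0],
  [255, 0, 0, 0, 0, 0, 0],
  [255, 0, 0, 0, 0, 0, 0],
  [255, 0, 0, 0, 0, 0, 0],
])

```text
time_s: 6.5
ee_pos: [0.5744, -0.2191, 0.0284]
eef_rot: [3.141, 0.0, 2.798]
force: [0.4, 2.0, 0.8]
grip_width: 0.0252
grip_force: 25.0
```

Request:
apply_moves([
  [255, 0, 0, 0.1, 0, 0, 0],
  [255, 0, 0, 0.3, 0, 0, 0],
  [255, 0, 0, 0.6, 0, 0, 0],
  [255, 0, 0, 1, 0, 0, 0],
  [255, 0, 0, 1, 0, 0, 0],
  [255, 0, 0, 1, 0, 0, 0],
  [255, 0, 0, 0.5, 0, 0, 0],
  [255, 0, 0, 0, 0, 0, 0],
  [255, 0, 0, 0, 0, 0, 0],
])

```text
time_s: 7.4
ee_pos: [0.5742, -0.2192, 0.0733]
eef_rot: [-3.142, -0.0, 2.798]
force: [0.1, 0.2, -3.6]
grip_width: 0.0257
grip_force: 25.0
```

Run:
```python
from m import *
o=ctrl.get_obs();p=o['ee_pos'];print(p.round(4),o['force'].round(2),o['grip_width'],o['grip_force'])
b=snap('side','s4')
u,v=map(int,proj(b,[*p[:2],p[2]]))
print(u-50,v-60)
cv2.imwrite('pics/s4c.png',cv2.resize(b['img'][v-60:v+60,u-50:u+60],None,fx=5,fy=5,interpolation=2)[:,:,::-1])
H,S,V=cv2.split(cv2.cvtColor(b['img'],cv2.COLOR_RGB2HSV));m=np.zeros(H.shape,bool);r=(slice(200,290),slice(225,310));m[r]=((H<17)&(S>100)&(V>50))[r]
print(cv2.boundingRect(big(m)))
for z in(.06,.065,.07,.075):print(z,ell(b,m,z))
```

```text
[ 0.5742 -0.2192  0.0733] [ 0.1   0.17 -3.62] 0.025694638493342272 24.999303817749023
214 179
(239, 229, 52, 34)
0.06 (array([ 0.576 , -0.2154]), array([114.7, 124. ]))
0.065 (array([ 0.5743, -0.2214]), array([113.7, 122.9]))
0.07 (array([ 0.5726, -0.2275]), array([112.7, 121.8]))
0.075 (array([ 0.571 , -0.2335]), array([111.7, 120.7]))
```

View pics/s4c.png

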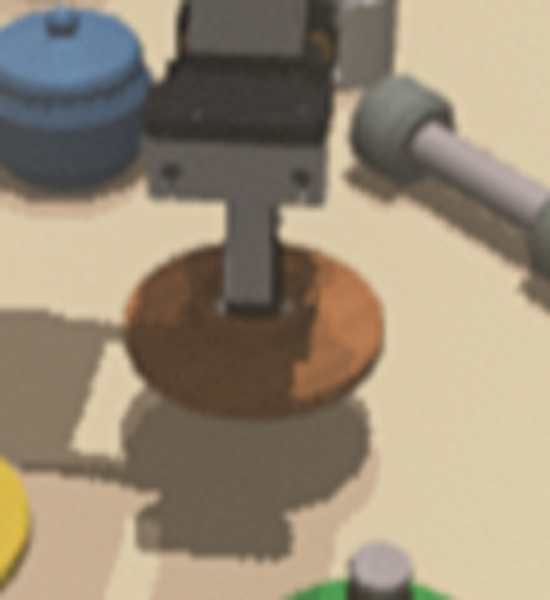

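The pair is lifted: about 3.6 N on the wrist, width 25.7 mm, with the cover riding along near finger tip (264,241). Now I check the canister centre in the side view against the top-view fit.

Run:
```python
from m import *
from scipy.optimize import least_squares as ls
P=[];Q=[]
# subpixel radial edges of rim outer circle in both views, then one fit
for t,angs in(('t0',np.r_[100:290:8]),('s0',np.r_[-60:70:6,110:250:6])):
    c=L(t);g=cv2.GaussianBlur(cv2.cvtColor(c['img'],cv2.COLOR_RGB2GRAY),(3,3),0).astype(np.float32)
    C=np.array([.5641,.2562]); u0,v0=proj(c,[*C,.1]); n=0;E=[]
    cir=np.array([proj(c,[*(C+.053*np.array([np.cos(a),np.sin(a)])),.1]) for a in np.radians(np.arange(0,360,6))])
    print(t,'circle ext',cir.min(0).round(1),cir.max(0).round(1))
    if t=='s0':
        for v in(142,144,146):
            for a,b in((198,214),(232,250)):
                x=np.linspace(a,b,161);y=cv2.remap(g,x[None].astype(np.float32),np.full((1,161),v,np.float32),1)[0]
                th=(y.max()+y.min())/2;k=np.where(np.diff(np.sign(y-th)))[0];print(v,x[k].round(1),end=' ')
        for u in(220,223,226):
            y=g[130:156,u];print(u,y.round().astype(int).tolist())
```

```text
t0 circle ext [101.6 202.4] [146.7 247.1]
s0 circle ext [204.4 136.3] [238.1 150.3]
142 [207.4 207.5] 142 [237.1] 144 [206.7] 144 [237.5] 146 [206.4] 146 [239.] 220 [170, 170, 170, 170, 170, 169, 158, 129, 93, 74, 72, 73, 74, 74, 73, 73, 72, 74, 81, 94, 97, 85, 75, 73, 73, 73]
223 [170, 170, 170, 170, 171, 169, 155, 125, 91, 74, 72, 73, 73, 73, 74, 74, 74, 75, 82, 96, 99, 85, 73, 71, 71, 72]
226 [170, 170, 170, 170, 171, 169, 157, 127, 92, 74, 71, 72, 73, 74, 74, 74, 73, 74, 83, 96, 97, 83, 73, 72, 73, 73]
```

Request:
apply_moves([
  [255, 0, 0, 1, 0, 0, 0],
  [255, 0, 0, 2, 0, 0, 0],
  [255, 0, 0, 2, 0, 0, 0],
  [255, 0, 0.5, 2, 0, 0, 0],
  [255, 0, 1, 1.5, 0, 0, 0],
  [255, 0, 1.5, 0.7, 0, 0, 0],
  [255, 0, 2, 0, 0, 0, 0],
  [255, 0, 2.5, 0, 0, 0, 0],
  [255, 0, 2.5, 0, 0, 0, 0],
  [255, 0, 2.5, 0, 0, 0, 0],
])

```text
time_s: 8.45
ee_pos: [0.5739, -0.0921, 0.165]
eef_rot: [-3.142, -0.001, 2.798]
force: [0.4, -0.2, -3.3]
grip_width: 0.0252
grip_force: 25.0
```

Request:
apply_moves([
  [255, 0, 2.5, 0, 0, 0, 0],
  [255, 0, 3, 0, 0, 0, 0],
  [255, -0.1, 3, 0, 0, 0, 0],
  [255, -0.1, 3, 0, 0, 0, 0],
  [255, -0.1, 3, 0, 0, 0, 0],
  [255, -0.1, 3, 0, 0, 0, 0],
  [255, -0.1, 3, 0, 0, 0, 0],
  [255, -0.1, 3, 0, 0, 0, 0],
  [255, -0.1, 2.5, 0, 0, 0, 0],
  [255, -0.1, 2.5, 0, 0, 0, 0],
])

```text
time_s: 9.45
ee_pos: [0.5653, 0.1929, 0.165]
eef_rot: [-3.141, -0.001, 2.799]
force: [0.2, -0.5, -3.4]
grip_width: 0.0255
grip_force: 25.0
```

Request:
apply_moves([
  [255, -0.1, 2, 0, 0, 0, 0],
  [255, -0.1, 1.5, 0, 0, 0, 0],
  [255, 0, 1, 0, 0, 0, 0],
  [255, 0, 0.5, 0, 0, 0, 0],
  [255, 0, 0, -0.5, 0, 0, 0],
  [255, 0, 0, -0.5, 0, 0, 0],
  [255, 0, 0, 0, 0, 0, 0],
])

```text
time_s: 10.15
ee_pos: [0.5641, 0.24, 0.1543]
eef_rot: [-3.14, -0.001, 2.797]
force: [0.2, 0.7, -3.3]
grip_width: 0.0254
grip_force: 25.0
```

Request:
apply_moves([
  [255, 0.1, 0.8, 0, 0, 0, 0],
  [255, 0, 0.8, 0, 0, 0, 0],
  [255, 0, 0, 0, 0, 0, 0],
  [255, 0, 0, 0, 0, 0, 0],
])

```text
time_s: 10.55
ee_pos: [0.5653, 0.2571, 0.1555]
eef_rot: [3.142, 0.0, 2.798]
force: [-0.2, -0.4, -3.8]
grip_width: 0.0259
grip_force: 25.0
```

Run:
```python
from m import *
o=ctrl.get_obs();p=o['ee_pos'];print(p.round(4),o['force'].round(2))
a=snap('top','t5');b=snap('side','s5');ims=[]
for c in(a,b):
    u,v=map(int,proj(c,[*p[:2],.12]));u=max(u,60);ims.append(cv2.resize(c['img'][v-50:v+50,u-60:u+60],None,fx=3.3,fy=3.3,interpolation=2))
    H,S,V=cv2.split(cv2.cvtColor(c['img'],cv2.COLOR_RGB2HSV));m=np.zeros(H.shape,bool);r=(slice(v-45,v+40),slice(u-50,u+50));m[r]=((H<17)&(S>90)&(V>40))[r]
    print(u-60,v-50,cv2.boundingRect(big(m)),ell(c,m,p[2]-.0035))
im=np.clip(np.hstack(ims).astype(float)*1.4,0,255).astype(np.uint8);cv2.imwrite('pics/c5.png',im[:,:,::-1])
```

```text
[0.5653 0.2571 0.1555] [-0.22 -0.38 -3.79]
60 172 (106, 206, 37, 42) (array([0.548 , 0.2376]), array([ 67.9, 105.3]))
161 87 (171, 92, 44, 22) (array([0.4881, 0.5321]), array([190.1, 288.2]))
```

Run:
```python
from m import *
b=L('s5');c=b;p=[.5653,.2571,.1555];u,v=map(int,proj(c,[*p[:2],.15]));print(u,v)
H,S,V=cv2.split(cv2.cvtColor(c['img'],cv2.COLOR_RGB2HSV));m=np.zeros(H.shape,bool);r=(slice(v-14,v+20),slice(u-22,u+26));m[r]=((H<18)&(S>90)&(V>40))[r]
k=big(m);print(cv2.boundingRect(k),ell(c,m,.152))
cir=np.array([proj(c,[p[0]+.058*np.cos(a),p[1]+.058*np.sin(a),.152]) for a in np.radians(np.arange(0,360,6))]);print('pred',cir.min(0).round(1),cir.max(0).round(1))
```

```text
220 127
(203, 122, 37, 17) (array([0.5635, 0.2386]), array([112.3, 133.5]))
pred [201.8 120.5] [239.5 134.9]
```

View pics/c5.png

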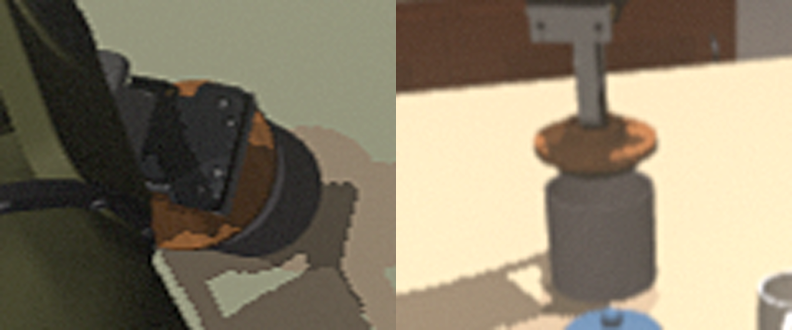

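The top view shows the cover's right and lower edge visible over the canister, and the side view shows it centred to about 1 px above the rim (columns 203–239 against 206.5–238.8). One arc fit in the top view for the relative offset:

Run:
```python
from m import *
from scipy.optimize import least_squares as ls
c=L('t5');H,S,V=cv2.split(cv2.cvtColor(c['img'],cv2.COLOR_RGB2HSV));m=np.zeros(H.shape,np.uint8);m[190:252,98:150]=((H<18)&(S>80)&(V>25))[190:252,98:150]
ks=[k for k in cv2.findContours(m,0,cv2.CHAIN_APPROX_NONE)[0] if len(k)>8];k=np.vstack(ks)[:,0]
h=cv2.convexHull(k)[:,0];z=.152
cen=np.array(proj(c,[.5653,.2571,z]));print('cen',cen.round(1))
p=np.array([plane(c,u,v,z)[:2] for u,v in k]);r=np.hypot(*(p-[.5653,.2571]).T)
s=p[r>.053]
f=ls(lambda q:np.hypot(*(s-q).T)-.058,[.565,.257],loss='soft_l1',f_scale=.001);print(len(s),f.x.round(4),(f.fun*1e3).round(1).tolist())
```

```text
cen [115.2 220.7]
82 [0.5635 0.2541] [-1.8, -3.1, -4.3, -5.3, -3.3, -1.2, -1.8, -2.3, -0.7, -1.0, -1.2, -1.4, -1.5, -1.5, -1.4, -1.2, -0.9, -0.6, -0.2, 0.3, -1.2, -0.5, 0.2, 1.0, -0.1, -1.2, -0.1, 1.0, -0.9, -1.5, -0.2, 1.2, 0.8, 0.7, 0.7, 0.8, 1.1, 1.5, 0.2, -1.1, -0.3, 0.6, 1.7, -1.3, -0.1, -0.8, -1.5, 0.0, -0.5, 1.3, -1.3, 0.7, 0.5, 0.4, 0.4, 0.5, 0.7, -1.2, -0.9, -0.4, 0.1, 0.7, -0.6, 0.2, -0.9, 0.1, -0.7, 0.5, -1.3, -0.3, -2.4, -2.0, -1.5, -1.0, -2.9, -2.7, -0.2, -0.4, -0.6, -0.7, -0.6, -0.5]
```

Request:
apply_moves([
  [255, 0.1, 0.1, -0.5, 0, 0, 0],
  [255, 0, 0, -0.8, 0, 0, 0],
  [255, 0, 0, -0.8, 0, 0, 0],
  [255, 0, 0, -0.4, 0, 0, 0],
  [255, 0, 0, -0.2, 0, 0, 0],
  [255, 0, 0, -0.2, 0, 0, 0],
  [255, 0, 0, -0.2, 0, 0, 0],
  [255, 0, 0, 0, 0, 0, 0],
])

```text
time_s: 11.45
ee_pos: [0.5664, 0.258, 0.1244]
eef_rot: [3.141, 0.0, 2.798]
force: [-0.3, 1.2, -2.9]
grip_width: 0.0258
grip_force: 25.0
```

Request:
apply_moves([
  [255, 0, 0, -0.2, 0, 0, 0],
  [255, 0, 0, -0.2, 0, 0, 0],
  [255, 0, 0, -0.2, 0, 0, 0],
  [255, 0, 0, -0.1, 0, 0, 0],
  [255, 0, 0, 0, 0, 0, 0],
])

```text
time_s: 11.95
ee_pos: [0.5664, 0.258, 0.1174]
eef_rot: [3.141, 0.0, 2.798]
force: [0.3, 3.4, -3.0]
grip_width: 0.0253
grip_force: 25.0
```

Request:
apply_moves([
  [255, 0, -0.1, 0, 0, 0, 0],
  [255, 0, 0, -0.1, 0, 0, 0],
  [255, 0, 0, -0.1, 0, 0, 0],
  [255, 0, 0, 0, 0, 0, 0],
])

```text
time_s: 12.35
ee_pos: [0.5666, 0.258, 0.1166]
eef_rot: [3.139, 0.001, 2.798]
force: [-1.7, 9.4, 4.2]
grip_width: 0.0256
grip_force: 25.0
```

Request:
apply_moves([
  [255, 0, 0.1, 0, 0, 0, 0],
  [255, 0, 0.1, 0, 0, 0, 0],
  [255, 0, 0.1, 0, 0, 0, 0],
  [255, 0, 0, 0, 0, 0, 0],
])

```text
time_s: 12.75
ee_pos: [0.5668, 0.2589, 0.1164]
eef_rot: [-3.141, 0.001, 2.797]
force: [-1.5, -2.9, 6.7]
grip_width: 0.0252
grip_force: 25.0
```

Request:
apply_moves([
  [255, 0, -0.04, 0.03, 0, 0, 0],
  [200, 0, 0, 0, 0, 0, 0],
  [180, 0, 0, 0, 0, 0, 0],
  [160, 0, 0, 0, 0, 0, 0],
  [100, 0, 0, 0, 0, 0, 0],
  [0, 0, 0, 0, 0, 0, 0],
  [0, 0, 0, 0, 0, 0, 0],
  [0, 0, 0, 0, 0, 0, 0],
])

```text
time_s: 13.55
ee_pos: [0.5664, 0.2594, 0.1157]
eef_rot: [-3.142, -0.0, 2.798]
force: [-0.6, 0.6, 0.3]
grip_width: 0.0634
grip_force: 0.0
```

Run:
```python
from m import *
o=ctrl.get_obs();print(o['ee_pos'].round(4),o['force'].round(2),o['grip_width'])
c=snap('side','s6');u,v=map(int,proj(c,[.566,.258,.113]))
H,S,V=cv2.split(cv2.cvtColor(c['img'],cv2.COLOR_RGB2HSV));m=np.zeros(H.shape,bool);r=(slice(v-14,v+22),slice(u-22,u+26));m[r]=((H<18)&(S>90)&(V>40))[r]
k=big(m);print(cv2.boundingRect(k),ell(c,m,.113))
cir=np.array([proj(c,[.566+.058*np.cos(a),.258+.058*np.sin(a),.113]) for a in np.radians(np.arange(0,360,6))]);print('pred',cir.min(0).round(1),cir.max(0).round(1))
```

```text
[0.5664 0.2594 0.1157] [-0.56  0.62  0.34] 0.06344971544909755
(204, 133, 37, 17) (array([0.5653, 0.2434]), array([113.4, 128.4]))
pred [203.  131.7] [240.  146.8]
```

Request:
apply_moves([
  [0, 0, 0, 0.3, 0, 0, 0],
  [0, 0, 0, 1, 0, 0, 0],
  [0, 0, 0, 1.5, 0, 0, 0],
  [0, 0, 0, 1.5, 0, 0, 0],
  [0, 0, 0, 1.2, 0, 0, 0],
  [255, 0, 0, 0.5, 0, 0, 0],
  [255, 0, 0, 0, 0, 0, 0],
  [255, 0, 0, 0, 0, 0, 0],
  [255, 0, 0, 0, 0, 0, 0],
  [255, 0, 0, 0, 0, 0, 0],
], grip_force=10)

```text
time_s: 14.6
ee_pos: [0.5662, 0.2593, 0.1752]
eef_rot: [-3.141, -0.001, 2.798]
force: [0.7, -0.3, -0.8]
grip_width: 0.0575
grip_force: 0.0
```

Request:
apply_moves([
  [255, 0, 0, 0, 0, 0, 0],
  [255, 0, 0, 0, 0, 0, 0],
  [255, 0, 0, 0, 0, 0, 0],
  [255, 0, 0, 0, 0, 0, 0],
  [255, 0, 0, 0, 0, 0, 0],
  [255, 0, 0, 0, 0, 0, 0],
  [255, 0, 0, 0, 0, 0, 0],
])

```text
time_s: 15.3
ee_pos: [0.5664, 0.2594, 0.1757]
eef_rot: [-3.142, -0.0, 2.798]
force: [-0.3, -0.3, -0.3]
grip_width: 0.0023
grip_force: 0.0
```

Run:
```python
from m import *
o=ctrl.get_obs();p=o['ee_pos'];print(p.round(4),o['force'].round(2),o['grip_width'])
c=snap('side','s7');g=cv2.cvtColor(c['img'],cv2.COLOR_RGB2GRAY)
print('plunger pred',proj(c,[*p[:2],.168]),'tip pred',proj(c,[*p[:2],p[2]+.0195]))
u,v=map(int,proj(c,[*p[:2],.168]))
print(g[v-18:v+16,u-7:u+9])
```

```text
[0.5664 0.2594 0.1757] [-0.29 -0.28 -0.26] 0.0023028627621990206
plunger pred (np.float64(220.57612098304625), np.float64(122.16514678731768)) tip pred (np.float64(220.07287758202995), np.float64(113.64150133518147))
[[ 49  49  57  79  79  77  81  78  77  69  62  52  50  48  49  49]
 [ 51  48  55  75  80  79  78  78  78  70  64  52  49  50  47  50]
 [ 49  46  55  72  79  80  79  79  79  69  65  53  48  52  49  50]
 [ 49  47  52  70  79  79  77  79  79  70  62  52  44  47  45  49]
 [ 46  45  52  74  79  80  80  81  78  71  61  58  64  65  65  71]
 [ 61  64  68  78  79  79  78  81  78  72  69  92 118 122 124 126]
 [107 120 119 100  81  78  80  80  79  72  80 128 163 168 168 167]
 [155 166 161 123  86  78  77  80  79  74  89 141 172 174 173 172]
 [172 175 168 129  86  78  80  80  80  70  88 142 170 172 172 171]
 [172 173 168 134  89  74  77  80  77  73  89 143 170 173 170 170]
 [172 171 171 149  95  68  70  69  69  71  93 151 170 171 171 171]
 [171 172 173 160 111  80  76  75  74  76 108 160 174 171 170 171]
 [171 172 171 166 143 129 124 124 125 125 140 167 173 170 170 171]
 [171 170 17
[... 695 characters left out ...]
  60  53  66 112 166 173 171]
 [170 171 173 168 137  75  45  51  55  54  44  45  95 166 176 171]
 [171 172 174 167 132  70  40  46  49  47  43  43  92 163 177 174]
 [171 172 175 169 136  71  42  44  47  47  45  44  85 154 174 173]
 [172 173 172 171 143  78  44  44  46  49  46  43  69 125 160 171]
 [173 168 159 153 135  76  45  47  45  46  48  45  53  88 125 143]
 [154 142 115 104  84  54  43  47  50  49  46  46  49  61  74  85]
 [109  94  70  62  55  46  48  45  46  47  45  48  47  55  57  58]
 [ 69  63  57  55  55  47  47  47  47  46  47  46  47  51  58  59]
 [ 62  59  60  58  58  52  49  49  48  48  48  47  50  52  60  60]
 [ 63  61  64  62  59  56  51  51  53  50  53  53  56  60  61  64]]
```

Request:
apply_moves([
  [255, 0.15, 0, -0.5, 0, 0, 0],
  [255, 0, 0, -0.7, 0, 0, 0],
  [255, 0, 0, -0.4, 0, 0, 0],
  [255, 0, 0, -0.3, 0, 0, 0],
  [255, 0, 0, 0, 0, 0, 0],
  [255, 0, 0, 0, 0, 0, 0],
])

```text
time_s: 15.95
ee_pos: [0.5679, 0.2594, 0.1568]
eef_rot: [3.142, 0.0, 2.798]
force: [0.3, -0.3, -0.0]
grip_width: 0.0006
grip_force: 0.0
```

Request:
apply_moves([
  [255, 0, 0, -0.2, 0, 0, 0],
  [255, 0, 0, -0.2, 0, 0, 0],
  [255, 0, 0, 0, 0, 0, 0],
])

```text
time_s: 16.25
ee_pos: [0.568, 0.2595, 0.1527]
eef_rot: [3.141, 0.0, 2.798]
force: [-0.1, -0.2, 1.5]
grip_width: 0.0009
grip_force: 1.1
```

Request:
apply_moves([
  [255, 0, 0, -0.2, 0, 0, 0],
  [255, 0, 0, 0, 0, 0, 0],
])

```text
time_s: 16.45
ee_pos: [0.568, 0.2595, 0.1508]
eef_rot: [3.141, 0.0, 2.798]
force: [-0.7, -0.7, 3.3]
grip_width: 0.0002
grip_force: 1.6
```

Request:
apply_moves([
  [255, 0, 0, -0.2, 0, 0, 0],
  [255, 0, 0, 0, 0, 0, 0],
])

```text
time_s: 16.65
ee_pos: [0.568, 0.2595, 0.1487]
eef_rot: [3.141, 0.0, 2.798]
force: [-1.3, 0.6, 3.9]
grip_width: 0.0005
grip_force: 2.1
```

Request:
apply_moves([
  [255, 0, 0, -0.2, 0, 0, 0],
  [255, 0, 0, 0, 0, 0, 0],
])

```text
time_s: 16.85
ee_pos: [0.568, 0.2594, 0.1467]
eef_rot: [3.141, 0.0, 2.798]
force: [0.5, -0.3, 5.2]
grip_width: 0.0005
grip_force: 2.6
```

Request:
apply_moves([
  [255, 0, 0, -0.15, 0, 0, 0],
  [255, 0, 0, 0, 0, 0, 0],
])

```text
time_s: 17.05
ee_pos: [0.568, 0.2595, 0.1462]
eef_rot: [3.141, 0.001, 2.798]
force: [-2.7, -0.2, 10.2]
grip_width: 0.001
grip_force: 5.4
```

Request:
apply_moves([
  [255, 0, 0, -0.1, 0, 0, 0],
  [255, 0, 0, 0, 0, 0, 0],
])

```text
time_s: 17.25
ee_pos: [0.5681, 0.2595, 0.1461]
eef_rot: [3.141, 0.001, 2.798]
force: [-5.8, -2.0, 17.5]
grip_width: 0.0006
grip_force: 8.7
```

Plunger is at its stop: 17 N, with the height no longer changing at 0.146. Now I back off, open, and go down to the neck.

Request:
apply_moves([
  [255, 0, 0, 0.4, 0, 0, 0],
  [255, 0, 0, 0.8, 0, 0, 0],
  [255, 0, 0, 1, 0, 0, 0],
  [0, 0, 0, 1, 0, 0, 0],
  [0, 0, 0, 0, 0, 0, 0],
  [0, 0, 0, 0, 0, 0, 0],
  [0, 0, 0, 0, 0, 0, 0],
  [0, 0, 0, 0, 0, 0, 0],
  [0, 0, 0, 0, 0, 0, 0],
  [0, 0, 0, 0, 0, 0, 0],
], grip_force=25)

```text
time_s: 18.25
ee_pos: [0.5678, 0.2594, 0.176]
eef_rot: [-3.141, -0.0, 2.798]
force: [-0.7, -1.0, -0.3]
grip_width: 0.0534
grip_force: 0.0
```

Request:
apply_moves([
  [0, 0, 0, 0, 0, 0, 0],
  [0, 0, 0, 0, 0, 0, 0],
  [0, 0, 0, 0, 0, 0, 0],
  [0, 0, 0, 0, 0, 0, 0],
  [0, 0, 0, 0, 0, 0, 0],
])

```text
time_s: 18.75
ee_pos: [0.5679, 0.2594, 0.1763]
eef_rot: [3.142, 0.0, 2.798]
force: [0.1, 0.2, 0.1]
grip_width: 0.0923
grip_force: 0.0
```

Request:
apply_moves([
  [0, 0, 0, -1, 0, 0, 0],
  [0, 0, 0, -1.5, 0, 0, 0],
  [0, 0, 0, -1.5, 0, 0, 0],
  [0, 0, 0, -1, 0, 0, 0],
  [0, 0, 0, -0.8, 0, 0, 0],
  [0, 0, 0, -0.6, 0, 0, 0],
  [0, 0, 0, -0.4, 0, 0, 0],
  [0, 0, 0, -0.3, 0, 0, 0],
  [0, 0, 0, -0.2, 0, 0, 0],
  [0, 0, 0, 0, 0, 0, 0],
])

```text
time_s: 19.75
ee_pos: [0.5679, 0.2594, 0.1032]
eef_rot: [3.142, 0.0, 2.798]
force: [0.6, 0.0, 0.4]
grip_width: 0.094
grip_force: 0.0
```

Request:
apply_moves([
  [0, 0, 0, -0.1, 0, 0, 0],
  [0, 0, 0, 0, 0, 0, 0],
])

```text
time_s: 19.95
ee_pos: [0.5679, 0.2594, 0.1024]
eef_rot: [3.141, 0.0, 2.798]
force: [0.5, 1.2, -0.2]
grip_width: 0.0937
grip_force: 0.0
```

Request:
apply_moves([
  [0, 0, 0, -0.1, 0, 0, 0],
  [60, 0, 0, 0, 0, 0, 0],
  [80, 0, 0, 0, 0, 0, 0],
  [90, 0, 0, 0, 0, 0, 0],
  [98, 0, 0, 0, 0, 0, 0],
  [104, 0, 0, 0, 0, 0, 0],
  [110, 0, 0, 0, 0, 0, 0],
  [120, 0, 0, 0, 0, 0, 0],
  [140, 0, 0, 0, 0, 0, 0],
  [140, 0, 0, 0, 0, 0, 0],
], grip_force=15)

```text
time_s: 20.95
ee_pos: [0.5679, 0.2594, 0.1012]
eef_rot: [-3.142, -0.0, 2.798]
force: [-0.3, -0.6, 1.1]
grip_width: 0.0552
grip_force: 15.0
```

Request:
apply_moves([
  [140, 0, 0, 0.1, 0, 0, 0],
  [140, 0, 0, 0.2, 0, 0, 0],
  [140, 0, 0, 0.2, 0, 0, 0],
  [140, 0, 0, 0.2, 0, 0, 0],
  [140, 0, 0, 0.3, 0, 0, 0],
  [140, 0, 0, 0, 0, 0, 0],
])

```text
time_s: 21.55
ee_pos: [0.5681, 0.2595, 0.1118]
eef_rot: [3.141, 0.001, 2.798]
force: [0.5, -0.8, -1.2]
grip_width: 0.0553
grip_force: 15.0
```

Run:
```python
from m import *
o=ctrl.get_obs();print(o['ee_pos'].round(4),o['force'].round(2),o['moment'].round(3),o['grip_width'])
```

```text
[0.5681 0.2595 0.1118] [ 0.55 -0.8  -1.25] [ 0.008  0.024 -0.016] 0.05532337216724967
```

Request:
apply_moves([
  [140, 0, 0, 0.5, 0, 0, 0],
  [140, 0, 0, 1, 0, 0, 0],
  [140, 0, 0, 1, 0, 0, 0],
  [140, 0, 0, 1, 0, 0, 0],
  [140, 0, 0, 1, 0, 0, 0],
  [140, 0, 0, 1, 0, 0, 0],
  [140, 0, 0, 1, 0, 0, 0],
  [140, 0, 0, 1, 0, 0, 0],
  [140, 0, 0, 0.5, 0, 0, 0],
  [140, 0, 0, 0, 0, 0, 0],
])

```text
time_s: 22.55
ee_pos: [0.5681, 0.2595, 0.1921]
eef_rot: [3.141, 0.001, 2.798]
force: [-0.4, -0.4, -1.2]
grip_width: 0.0554
grip_force: 15.0
```

Run:
```python
from m import *
o=ctrl.get_obs();p=o['ee_pos'];print(p.round(4),o['force'].round(2),o['grip_width'])
c=snap('side','s8');z=.113+p[2]-.1012
u,v=map(int,proj(c,[*p[:2],z]))
H,S,V=cv2.split(cv2.cvtColor(c['img'],cv2.COLOR_RGB2HSV));m=np.zeros(H.shape,bool);r=(slice(v-15,v+24),slice(u-24,u+26));m[r]=((H<18)&(S>90)&(V>40))[r]
print('cover',cv2.boundingRect(big(m)),cv2.fitEllipse(big(m)))
cir=np.array([proj(c,[p[0]+.058*np.cos(a),p[1]+.058*np.sin(a),z]) for a in np.radians(np.arange(0,360,6))]);print('pred',cir.min(0).round(1),cir.max(0).round(1))
print('plunger pred',proj(c,[*p[:2],.168]),'flange',proj(c,[*p[:2],.109]))
g=cv2.cvtColor(c['img'],cv2.COLOR_RGB2GRAY);print(g[108:160:2,196:248:3])
```

```text
[0.5681 0.2595 0.1921] [-0.41 -0.36 -1.23] 0.05537559817912128
cover (196, 95, 50, 27) ((220.02587890625, 105.82266235351562), (27.372482299804688, 51.26285934448242), 89.2990951538086)
pred [201.2 104.4] [239.7 117.8]
plunger pred (np.float64(221.13061853027185), np.float64(122.09844714057165)) flange (np.float64(222.16663215911407), np.float64(139.88257468501052))
[[ 48  46  47  53  67  62  61  78  76  55  57  54  95 108 107 137 148 167]
 [ 46  51  66  70  70  55  60  78  76  53  51  51  90 113 119 174 171 172]
 [125 137 112  90  71  60  54  71  69  55  54  56  69  77 108 174 170 171]
 [173 173 104  78  57  57  55  61  59  57  56  62  91 103  77 169 171 171]
 [172 172 101  71  57  57  59  60  59  60  61  92 100  75  74 173 171 170]
 [171 172 144  62  59  56  59  60  58  58  70  66  60  85 164 172 172 170]
 [172 171 171 151  99  70  62  58  60  57  69  89 128 166 172 171 171 172]
 [171 172 172 173 171 165 142 115  65  65 166 169 174 170 171 171 171 171]
 [172 171 171 170 171 172 174 141  65  66 168 172 170 171 171 172 171 172]
 [171 171 171 171 170 172 172 165  66  70 171 171 170 17
[... 519 characters left out ...]
 84  82 112 173 172 172]
 [174 173 172 160  81  85  83  83  68  67  80  84  83  85 100 173 172 171]
 [170 173 171 149  81  83  82  83  84  92  87  85  87  90  82 174 173 174]
 [171 172 172 163  76  81  84  82  84  86  85  95  99  78  72 176 173 172]
 [172 172 173 163  68  77  79  81  82  83  81  86  75  66  75 175 173 173]
 [172 171 171 165  65  67  72  76  76  76  74  72  68  67  75 175 173 172]
 [171 173 173 167  63  68  71  70  69  71  69  69  66  68  72 175 173 173]
 [172 172 171 169  64  68  70  72  71  69  70  69  69  67  65 176 172 172]
 [172 172 174 170  63  68  70  71  70  69  70  69  70  68  67 177 171 173]
 [173 173 172 175  62  69  70  72  69  69  71  70  68  67  67 176 173 173]]
```

The side view shows the cover (columns 201–240, bottom at row 121) clear above the plunger head (row 122 and below). The flange ellipse sits level on the rim (rows 135–148, predicted 133–147). Handing in.

```bash
python3 -c "
from station import ctrl
print(ctrl.hand_in())"
```

```text
the job is handed in; nothing more can be done
None
```

The job is handed in at about 23 s of the 58 s allowed: the inner lid is seated, the plunger was pressed to its stop, and the brown cover is held level about 25 mm above the plunger; the judging result was not shown.

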